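# Click the inspection light up to its green mark

## Task

With a fingertip, roll the knurled brightness wheel on top of the gooseneck inspection light away from the robot, click by click, until it has clicked home with its white line at the green dots, and take the hand away. Do not lift, tip or drag the light, and leave the caps and everything else on the table where they are.

Things in the scene. Friction and masses are not known exactly. Their poses are not given: they have to be found in the camera images.
- light: Twin-gooseneck LED inspection light, loose on rubber feet, 1.7 kg: dark grey housing 150 (x) x 120 (y) x 55 mm high. Origin at the centre of its underside; x points to the back of the housing (away from the robot when not turned), z up. Two black goosenecks rise from the back edge (x = +52 mm) to 260 mm high and bend over to its +y side, where their lamp heads hang 115 mm or more above the dark pad. The air above the front half (x below +20 mm) is free.
- wheel_axis (a point): Centre of the knurled brightness wheel, a black wheel 56 mm across and 16 mm wide, standing upright half sunk in a slot in the housing's lid, its axle along the light's y. This point lies at (-30, 0, +38) mm in the light's frame and has the light's axes. The wheel stands 11 mm out of the lid; its fine knurl is rigid and gives good finger friction.
- wheel_crown (a point): Highest point of the wheel's rim, at (-30, 0, +66) mm in the light's frame (28 mm above the axle); it has the light's axes. A fingertip set down here and drawn along the light's +x with a few newtons rolls the wheel up, 10 mm of rim being 0.36 rad.
- green_mark (a point): The left one of the two green dots, 7 mm across, painted on the lid on both sides of the wheel, at (-23, +18.5, +55) mm in the light's frame. Beside the slot there are four marks a side in a row along x, front to back: white (dimmest), white, green, white (brightest).
- wheel (a joint): Turn of the wheel, rad, growing as its top moves along the light's +x: 0 first click (white line 45 degrees to the front of the crown), 0.524 second, 1.047 third (line at the green dots), 1.571 fourth; stops at -0.09 and 1.66. Starts at the first or second click, now and then balanced between them. A spring (at most 0.045 N m, 1.6 N at the rim) draws a released wheel into the nearest click.
- cap_blue_mid (a point): Blue crown cap (bottle cap) 32 mm across, 6 mm high, on the dark 110 mm square inspection pad (4 mm thick) on the +y side of the light; point at its centre. Not to be disturbed.
- cap_red_mid (a point): Red crown cap, same size, on the table on the -y side of the light; point at its centre. Not to be disturbed.
- cap_gold_mid (a point): Gold crown cap, same size, on the table on the -y side of the light; point at its centre. Not to be disturbed.
- loupe_mid (a point): Stand loupe, 38 mm across, 40 mm high, clear foot and black ribbed top, on the -y side of the light; point at its centre. Not to be disturbed.
- cap_box_mid (a point): Flat clear box of four caps, 90 x 90 x 22 mm; point at its centre. Not to be disturbed.
- bottle_mid (a point): Green glass bottle, 60 mm across, 230 mm high, on the right; point half-way up. Not to be disturbed.
- mug_mid (a point): White mug, 84 mm across, 120 mm high, on the left; point half-way up. Not to be disturbed.
- marker_mid (a point): Blue and white marker pen lying on the table, 140 mm long, 15 mm thick; point at its middle. Not to be disturbed.

How it is judged:
By the outcome, as a careful person would: the job done as asked, in the order asked, and still so for the second after the job is handed in, with the robot touching nothing.
It also fails if it takes over 42 s, if anything falls off the work surface, if the arm or the gripper's body presses on something with over 40 N, if the wrist force passes 120 N, or if a joint passes its speed limit or range.

## Robot

A 6-joint arm with a two-finger parallel gripper is mounted at the origin on the work surface. World frame = base frame: x ahead of the robot, y to its left, z up, the work surface at z = 0. Lengths are in mm, angles in rad, forces in N, time in s.
With the tool pointing down it reaches from about 300 to 775 mm from the base axis. Payload 14.6 kg.
Tool frame: the origin (TCP) lies on the mounting face of the last link; the fingertips stand 199 mm ahead of it and the grasp point (between the pads) lies 180 mm ahead of it; z points along the fingers, y is the line along which they close (so a half turn about z gives the same grasp; the last joint's range is limited). The gripper opens to 94 mm and grips with 3 to 60 N. Pads are 16 mm wide; open, the fingers measure 119 mm over their backs; the gripper's body (75 mm by 177 mm) begins 78 mm behind the grasp point.
Start: joints at [-1.213, 0.3, 1.521, -0, 1.321, -0.067], TCP at [226.669, -501.111, 404.646] pointing down, gripper open.
Joint ranges: [-3.03, 3.03], [-0.79, 2.21], [0.23, 2.52], [-1.04, 4.18], [0, 3.07], [-2.55, 2.55]. Speed limits (rad/s): [2.22, 2.22, 2.57, 3.14, 3.14, 3.14].

## Interface

Orientations are given as [roll, pitch, yaw] about the fixed x, y, z axes, in that order (R = Rz(yaw) Ry(pitch) Rx(roll)).
In Python, from cell import manip gives the robot as it stands. The module is installed in compiled form; this text tells all that it offers.
- The arm moves only by the shell command python3 -m creep 'ROWS' [FORCE]. ROWS is a JSON object of lists of equal length, an entry for each row: "slide": the shift along the world's x, y, z in cm, a list of three; "turn": the turn about the world's z in rad; "claw": the opening, from 0 (shut) to 1 (fully open). A call has 1 to 8 rows; each row shifts and turns the commanded pose from where the row before left it; what a row does not reach is not made up. A row lasts 1/8 s, in which the tool goes at most 62.5 mm and 10.7 degrees, less where a joint would pass 70% of its speed; a pose out of reach is approached as far as the arm can. A call with a gripper value outside its range is refused whole. The fingers move at their own pace and stop on an object; FORCE is the grip in N (left out, the last holds). Time passes only in rows, so rows that do not move let the fingers close. It gives the time, the measured TCP pose, the force, the opening and the grip force at its end, in the units of the state.
- manip.read_state(): the state, without advancing time (a new reading comes with each control period).
- manip.camera(name): name is "side" or "top" or "wrist"; returns (picture, depth): 420x560x3 uint8, red, green, blue; 420x560 float32, mm along the optical axis (not along the pixel's ray), 0 where there is no reading.
- manip.calibration(name): a dict with "intrinsics" (3x3 intrinsics, pixels), "k1" (the pictures are not rectified: a ray, as slopes to the right and down, at radius r is drawn at 1 + k1 r^2 times it, then the intrinsics apply), "pose" (4x4, takes a point from camera to world coordinates). Camera axes: x right, y up, looking along -z (the intrinsics and any distortion apply to the point x, -y, -z); pixel columns grow to the right and rows downward; lengths in mm; the calibration is good to about 2 mm. A picture is of the moment at which its call begins: read the wrist's pose just before it. calibration takes no time and is no camera call; for the wrist camera it gives the pose at the moment of the call.
- manip.sign_off(): hands the job in; it is judged then, once.
Trained networks look in the newest picture that a camera, given by its name, has taken for a name from the list of things; names that differ only in an ending like _2 or _b are one class to them, and where a whole thing is asked for, a point or a joint stands for the part that bears it (a point fixed in the world has none). Each returns a list of dicts, best first, with "score" (0 to 1); they miss things now and then, are a little off and sometimes report something else, mostly with a low value. They report only what shows in the picture. A call takes as long as a camera call.
- manip.cut_out(query, camera): "mask" (420x560 bool, what is visible of it) and "position" ([column, row] in pixels, amid what is visible of it).
The state is a dict: "clock": time; "joints": joint angles; "qd": joint speeds; "effort": joint torques, N m; "eef_pos": TCP position; "eef_rot": TCP orientation; "wrist_force": force on the tool from outside, world axes, zero at the start; "moment": the same for the moment, N m; "finger_gap": finger opening in mm; "finger_force": force on a finger pad.
Only numpy, scipy, OpenCV 4.12 (cv2) and the standard library are available. Lean on these libraries where they do the work, as an engineer would, in place of code of your own. Each camera call takes 0.05 s, during which the arm holds its last target. There are 200 camera calls.

## Working session

There is one attempt and no reset: what is moved stays moved. The work goes in short steps, Python scripts to look and compute and a shell command to move; the robot and the scene stay as the last step left them, time stands still between calls to the robot, and variables do not carry over. Pictures are saved under pics/ and viewed, at most 10 in all, crops included, and the job is handed in when it is done.

```bash
mkdir -p pics
cat > h.py <<'E'
import numpy as np, cv2
from cell import manip
def w2p(cal,P):
    T=np.linalg.inv(cal["pose"]); p=np.atleast_2d(P)@T[:3,:3].T+T[:3,3]
    s=np.c_[p[:,0]/-p[:,2],-p[:,1]/-p[:,2]]; r2=(s**2).sum(1,keepdims=True); s=s*(1+cal["k1"]*r2)
    K=cal["intrinsics"]; return np.c_[s[:,0]*K[0][0]+K[0][2],s[:,1]*K[1][1]+K[1][2]]
def p2w(cal,uv,d):
    K=np.array(cal["intrinsics"]); uv=np.atleast_2d(uv).astype(float); d=np.ravel(d)
    q=(uv-K[:2,2])/[K[0,0],K[1,1]]; s=q.copy()
    for _ in range(8): s=q/(1+cal["k1"]*(s**2).sum(1,keepdims=True))
    c=np.c_[s[:,0]*d,-s[:,1]*d,-d]; T=np.array(cal["pose"]); return c@T[:3,:3].T+T[:3,3]
def snap(n,f=None):
    cal=manip.calibration(n); im,d=manip.camera(n)
    if f: cv2.imwrite("pics/"+f,im[:,:,::-1])
    return cal,im,d
E
python3 - <<'E'
from h import *
s=manip.read_state(); print(s["clock"],s["eef_pos"],s["eef_rot"])
for n in("top","side"):
    cal,im,d=snap(n,n+"0.png"); print(n,np.round(cal["pose"],2).tolist(),cal["k1"])
    for q in("light","wheel","green_mark"):
        for r in manip.cut_out(q,n)[:3]:
            m=r["mask"]; v,u=np.nonzero(m&(d>0)); 
            P=p2w(cal,np.c_[u,v],d[v,u]); print(q,round(r["score"],2),np.round(r["position"]),len(u),np.round(np.median(P,0)),np.round(P.min(0)),np.round(P.max(0)))
E
```

```text
0.0 [ 226.66727284 -501.08808448  404.07840243] [-3.14043744e+00 -9.11524472e-05  4.24819792e-01]
top [[0.02, 1.0, -0.08, 402.45], [-1.0, 0.02, 0.0, 8.99], [0.0, 0.08, 1.0, 1491.04], [0.0, 0.0, 0.0, 1.0]] -0.06237542532099728
light 0.75 [284. 176.] 3662 [597. -17.  58.] [ 498. -103.   -7.] [709. 184. 266.]
wheel 0.56 [293. 200.] 80 [546. -40.  65.] [528. -49.  56.] [566. -32.  75.]
green_mark 0.84 [286. 177.] 3455 [595. -19.  58.] [ 498. -103.   -2.] [708. 167. 266.]
side [[-0.82, 0.41, -0.41, 64.27], [-0.58, -0.58, 0.57, 645.04], [-0.0, 0.7, 0.71, 856.49], [0.0, 0.0, 0.0, 1.0]] -0.060895459835009685
light 0.81 [268. 200.] 2908 [592.   6.  57.] [ 499. -154.   -2.] [878. 168. 263.]
wheel 0.56 [290. 196.] 57 [547. -40.  65.] [531. -52.  58.] [564. -33.  70.]
green_mark 0.89 [266. 196.] 2965 [595.   6.  57.] [ 499. -207.   -2.] [811. 168. 263.]
```

View pics/top0.png

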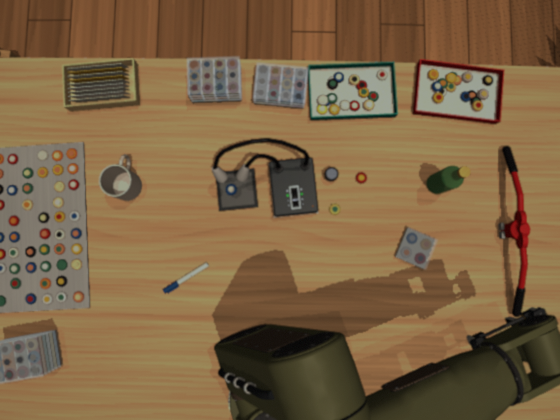

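View pics/side0.png

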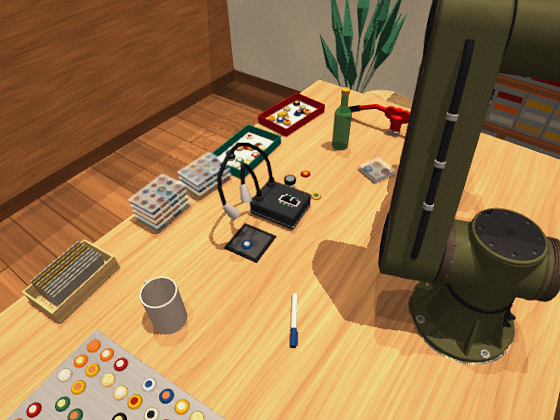

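The top view shows the light with its wheel at about px (293,200). The goosenecks run behind it and bend over the pad, with the blue cap at (232,189). The red and gold caps and the loupe are to the right. Next I'll measure the light's yaw and start the arm towards it.

```bash
python3 - <<'E'
from h import *
for n in("top","side"):
    cal,im,d=snap(n); m=manip.cut_out("light",n)[0]["mask"]; v,u=np.nonzero(m&(d>0)); P=p2w(cal,np.c_[u,v],d[v,u])
    L=P[(abs(P[:,2]-56)<6)].astype(np.float32)
    img=np.zeros((400,400),np.uint8); 
    for x,y in L[:,:2]: cv2.circle(img,(int(x-400),int(y+200)),2,255,-1)
    img=cv2.morphologyEx(img,cv2.MORPH_OPEN,np.ones((25,25),np.uint8)); p=np.argwhere(img>0)[:,::-1].astype(np.float32)+[400,-200]
    print(n,cv2.minAreaRect(p.astype(np.float32)),np.median(L[:,2]))
E
python3 -m creep '{"slide":[[4,6,0],[3.5,5,0],[3.5,5,0],[3.5,5,0],[3.5,5,0],[3,5,0],[3,5,0],[2,4,0]],"turn":[-0.05,-0.05,-0.05,-0.05,-0.05,-0.05,0,0],"claw":[0,0,0,0,0,0,0,0]}' 10
```

```text
clock: 1.5
eef_pos: [482.1, -107.0, 404.7]
eef_rot: [3.142, -0.0, 0.126]
wrist_force: [-0.1, 0.4, -0.6]
finger_gap: 17.4
finger_force: 0.0Traceback (most recent call last):
  File "<stdin>", line 3, in <module>
IndexError: list index out of range
```

```bash
python3 -m creep '{"slide":[[0.5,3.5,0],[0,3.2,0],[0,0,0]],"turn":[0,0,0],"claw":[0,0,0]}'
python3 - <<'E'
from h import *
cal,im,d=snap("wrist","w1.png"); print(np.round(cal["pose"],2).tolist())
for q in("light","wheel","green_mark"):
    for r in manip.cut_out(q,"wrist")[:2]:
        m=r["mask"]; v,u=np.nonzero(m&(d>0)); P=p2w(cal,np.c_[u,v],d[v,u]); print(q,round(r["score"],2),np.round(r["position"]),len(u),np.round(np.median(P,0)),np.round(P.min(0)),np.round(P.max(0)))
E
```

```text
clock: 1.88
eef_pos: [486.3, -40.7, 404.7]
eef_rot: [-3.142, -0.0, 0.127]
wrist_force: [0.3, 0.5, 0.0]
finger_gap: 0.6
finger_force: 0.0
[[0.13, 0.96, 0.24, 553.68], [-0.99, 0.12, 0.03, -33.22], [-0.0, -0.24, 0.97, 384.93], [0.0, 0.0, 0.0, 1.0]]
```

View pics/w1.png

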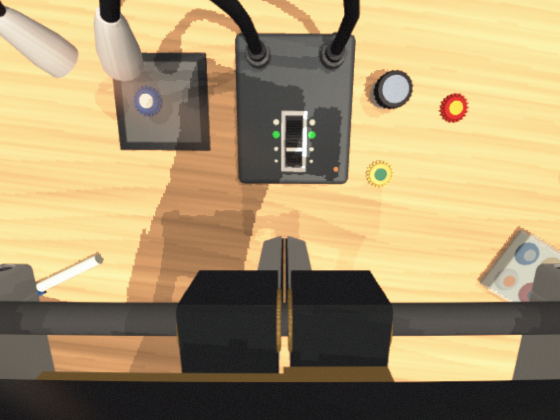

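The wrist view shows the wheel slot at about (294,140), green dots at (276,134) and (312,134), and the wheel's white line near (294,150). Both goosenecks are behind it. Now the precise geometry.

```bash
cat > m.py <<'E'
from h import *
import sys
def measure(f):
    cal,im,d=snap("wrist",f)
    h=cv2.cvtColor(im,cv2.COLOR_RGB2HSV); g=cv2.inRange(h,(50,120,80),(75,255,255))
    _,_,st,c=cv2.connectedComponentsWithStats(g); o=[i for i in range(1,len(st)) if 8<st[i,4]<150]
    return cal,im,d,c[o],st[o,4]
def plane(cal,uv,z):
    a=p2w(cal,uv,np.full(len(uv),100.)); C=np.array(cal["pose"])[:3,3]; r=a-C
    return C+r*((z-C[2])/r[:,2])[:,None]
E
python3 - <<'E'
from m import *
cal,im,d,c,a=measure("w2.png"); print(c.round(1).tolist(),a)
G=plane(cal,c,55.); print("green",G.round(1).tolist())
lid=p2w(cal,[[260,160],[330,90],[260,90],[325,160]],[d[160,260],d[90,330],d[90,260],d[160,325]]); print("lid",lid.round(1).tolist())
gl=sorted(G.tolist(),key=lambda p:-p[1]); l,r=np.array(gl[0]),np.array(gl[-1]); e=(l-r)/np.linalg.norm(l-r)
yaw=np.arctan2(-e[0],e[1]); R=np.array([[np.cos(yaw),-np.sin(yaw)],[np.sin(yaw),np.cos(yaw)]])
O=(l+r)[:2]/2-R@[-23,0]; print("yaw",yaw,"sep",np.linalg.norm(l-r),"O",O)
W=lambda p:np.r_[O+R@np.array(p[:2],float),p[2]]
print("crown",W([-30,0,66]))
names=[0,.524,1.047,1.571]
for t in names:
    b=t-np.pi/4; print(t,w2p(cal,W([-30+28*np.sin(b),0,38+28*np.cos(b)])).round(1))
print("lidcorners",[w2p(cal,W(p)).round(0).tolist()[0] for p in([-75,60,55],[-75,-60,55],[75,60,55],[75,-60,55])])
big=cv2.resize(im[20:200,200:380],None,fx=3.3,fy=3.3,interpolation=cv2.INTER_CUBIC); cv2.imwrite("pics/w2c.png",big[:,:,::-1])
E
```

```text
[[273.2, 134.0], [309.1, 134.1]] [47 43]
green [[554.5, -24.0, 55.0], [559.1, -61.1, 55.0]]
lid [[526.2, -13.3, 54.3], [604.5, -75.8, 55.1], [595.6, -5.9, 55.7], [534.8, -81.6, 55.1]]
yaw 0.12204464524939761 sep 37.332732889327424 O [579.63008573 -39.77738391]
crown [549.85323197 -43.42964082  66.        ]
0 [[291.  160.3]]
0.524 [[291.3 148.4]]
1.047 [[291.4 133.7]]
1.571 [[291.3 121.1]]
lidcorners [[235.0, 184.0], [346.0, 184.0], [230.0, 30.0], [354.0, 31.0]]
```

View pics/w2c.png

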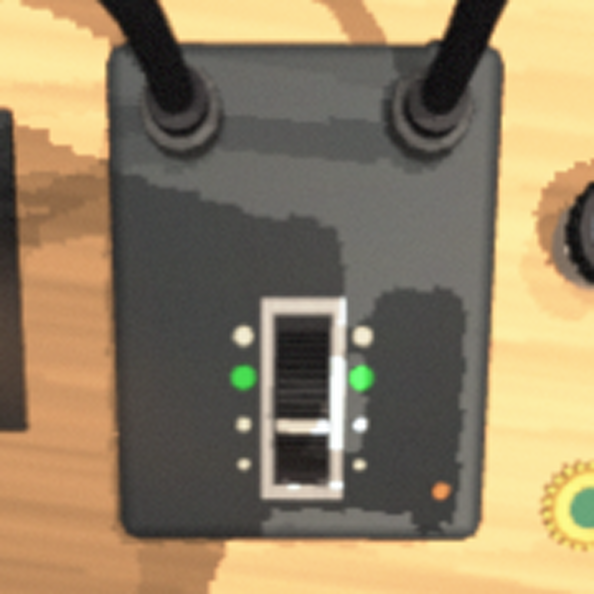

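The wheel is on the second click: the line is seen at row 149 and row 148.4 was predicted. It needs +0.524 rad, which is 14.7 mm of rim. I'll turn the hand half round so the camera side faces away from the goosenecks, then go over the crown.

```bash
python3 -m creep '{"slide":[[0,0,0],[0,0,0],[0,0,0],[0,0,0],[0,0,0],[0,0,0],[0,0,0],[0,0,0]],"turn":[0.18,0.18,0.18,0.18,0.18,0.18,0.18,0.18],"claw":[0,0,0,0,0,0,0,0]}' && python3 -m creep '{"slide":[[0,0,0],[0,0,0],[0,0,0],[0,0,0],[0,0,0],[0,0,0],[0,0,0],[0,0,0]],"turn":[0.18,0.18,0.18,0.18,0.18,0.18,0.18,0.18],"claw":[0,0,0,0,0,0,0,0]}' && python3 -m creep '{"slide":[[2.8,-0.2,0],[2.8,-0.2,0],[0,0,0]],"turn":[0.18,0.077,0],"claw":[0,0,0]}'
```

```text
clock: 3.12
eef_pos: [486.3, -42.9, 404.6]
eef_rot: [3.142, 0.0, 1.57]
wrist_force: [-0.3, -0.6, 0.7]
finger_gap: 0.3
finger_force: 0.0
clock: 4.12
eef_pos: [486.3, -42.9, 404.6]
eef_rot: [-3.142, -0.0, 3.01]
wrist_force: [-0.7, -0.3, -0.7]
finger_gap: 0.2
finger_force: 0.0
clock: 4.5
eef_pos: [543.2, -47.0, 404.0]
eef_rot: [3.141, -0.001, -3.022]
wrist_force: [-0.0, -0.0, -0.2]
finger_gap: 0.7
finger_force: 0.0
```

```bash
python3 -m creep '{"slide":[[-0.1,0.2,-4],[0,0,-4],[0,0,-3],[0,0,-1.6],[0,0,0],[0,0,0]],"turn":[0,0,0,0,0,0],"claw":[0,0,0,0,0,0]}'
python3 - <<'E'
from m import *
cal,im,d,c,a=measure("w3.png"); s=manip.read_state(); print(s["eef_pos"],s["wrist_force"],c.round(1),a)
G=plane(cal,c,55.); print("green",G.round(1).tolist())
E
```

```text
clock: 5.25
eef_pos: [541.5, -44.3, 279.9]
eef_rot: [-3.141, 0.002, -3.022]
wrist_force: [-0.6, -0.1, -0.4]
finger_gap: 0.2
finger_force: 0.0
[541.53333889 -44.19735174 279.95277093] [ 0.27429529 -0.12051732  0.79117881] [[256.7 258.3]
 [312.6 258.4]] [43 67]
green [[559.4, -62.8, 55.0], [554.7, -23.3, 55.0]]
```

View pics/w3.png

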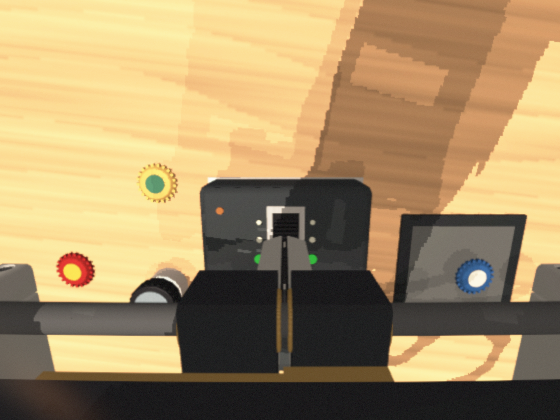

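The fingertips are centred over the wheel at about (285,245), and everything else is clear. I'll lower gently.

```bash
python3 -m creep '{"slide":[[0,0,-0.8],[0,0,-0.4],[0,0,-0.1],[0,0,0],[0,0,0]],"turn":[0,0,0,0,0],"claw":[0,0,0,0,0]}' ;  python3 -m creep '{"slide":[[0,0,-0.05],[0,0,-0.05],[0,0,0]],"turn":[0,0,0],"claw":[0,0,0]}'
```

```text
clock: 5.92
eef_pos: [541.4, -44.1, 265.7]
eef_rot: [-3.142, 0.0, -3.021]
wrist_force: [-1.0, 0.1, 0.7]
finger_gap: 0.3
finger_force: 0.0
clock: 6.3
eef_pos: [541.4, -44.1, 265.2]
eef_rot: [-3.141, 0.001, -3.021]
wrist_force: [-2.3, 0.8, 5.5]
finger_gap: 0.4
finger_force: 2.8
```

```bash
python3 -m creep '{"slide":[[0.2,0.025,0],[0.2,0.025,0],[0.1,0.01,0],[0,0,0]],"turn":[0,0,0,0],"claw":[0,0,0,0]}'
```

```text
clock: 6.8
eef_pos: [546.6, -43.5, 265.3]
eef_rot: [-3.141, 0.001, -3.021]
wrist_force: [-0.9, 0.8, 6.0]
finger_gap: 0.4
finger_force: 3.0
```

```bash
python3 -m creep '{"slide":[[0.2,0.025,0],[0.2,0.025,0],[0,0,0]],"turn":[0,0,0],"claw":[0,0,0]}';python3 -m creep '{"slide":[[0.2,0.025,0],[0.2,0.025,0],[0,0,0]],"turn":[0,0,0],"claw":[0,0,0]}'; python3 -m creep '{"slide":[[0.17,0.02,0],[0,0,0]],"turn":[0,0],"claw":[0,0]}'
```

```text
clock: 7.18
eef_pos: [550.7, -43.0, 265.3]
eef_rot: [-3.141, 0.002, -3.021]
wrist_force: [1.4, -0.1, 5.3]
finger_gap: 0.3
finger_force: 2.8
clock: 7.55
eef_pos: [554.7, -42.5, 265.3]
eef_rot: [-3.141, 0.002, -3.021]
wrist_force: [1.7, 1.4, 6.0]
finger_gap: 0.4
finger_force: 2.8
clock: 7.8
eef_pos: [556.2, -42.3, 265.3]
eef_rot: [-3.141, 0.001, -3.021]
wrist_force: [-1.3, 0.1, 7.7]
finger_gap: 0.4
finger_force: 3.5
```

The force swung through one detent. I'll lift straight up, back off over the front, and look.

```bash
python3 -m creep '{"slide":[[0,0,0.3],[0,0,1],[0,0,3],[0,0,5],[0,0,5],[-3,0,0],[-4,0,0],[0,0,0]],"turn":[0,0,0,0,0,0,0,0],"claw":[0,0,0,0,0,0,0,0]}'
python3 - <<'E'
from m import *
cal,im,d,c,a=measure("w4.png"); s=manip.read_state(); print(s["eef_pos"],s["wrist_force"],c.round(1),a)
G=plane(cal,c,55.); print("green",G.round(1).tolist())
for n in("top","side"): snap(n,n+"4.png")
E
```

```text
clock: 8.8
eef_pos: [484.5, -42.2, 408.6]
eef_rot: [-3.141, 0.001, -3.022]
wrist_force: [0.9, 0.8, 0.8]
finger_gap: 0.1
finger_force: 0.0
[485.56104991 -42.30275852 408.63305691] [ 0.24106453 -0.56636004  0.33367128] [] []
green []
```

View pics/w4.png

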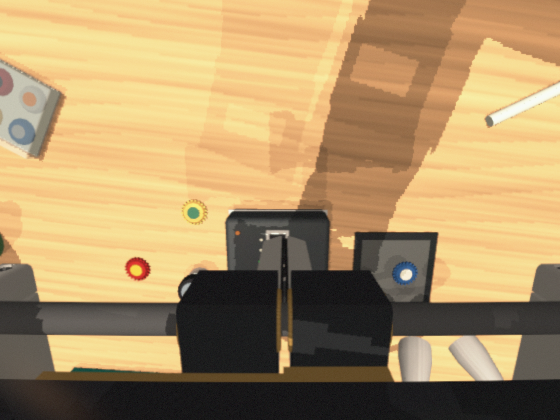

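The fingers hide the wheel here, so I'll shift sideways to the clear right side and up.

```bash
python3 -m creep '{"slide":[[2,-3,3],[3,-3,3],[0,0,0],[0,0,0]],"turn":[0,0,0,0],"claw":[0,0,0,0]}'
cat > look.py <<'E'
from m import *
f=sys.argv[1]; cal,im,d,c,a=measure(f+".png"); print(manip.read_state()["eef_pos"],c.round(1).tolist(),a)
G=plane(cal,c,55.); print("green",G.round(1).tolist())
gl=sorted(G.tolist(),key=lambda p:-p[1]); l,r=np.array(gl[0]),np.array(gl[-1]); e=(l-r)/np.linalg.norm(l-r)
yaw=np.arctan2(-e[0],e[1]); R=np.array([[np.cos(yaw),-np.sin(yaw)],[np.sin(yaw),np.cos(yaw)]])
O=(l+r)[:2]/2-R@[-23,0]; print("yaw",yaw,"O",O)
W=lambda p:np.r_[O+R@np.array(p[:2],float),p[2]]
u0,v0=w2p(cal,W([-30,0,66]))[0].astype(int)-40
for t in(0,.524,.785,1.047,1.309,1.571):
    b=t-np.pi/4; print(t,((w2p(cal,W([-30+28*np.sin(b),0,38+28*np.cos(b)]))[0]-[u0,v0])*7).round(0))
cv2.imwrite("pics/"+f+"c.png",cv2.resize(im[v0:v0+80,u0:u0+80],None,fx=7,fy=7,interpolation=cv2.INTER_CUBIC)[:,:,::-1])
E
python3 look.py w5
```

```text
clock: 9.45
eef_pos: [536.3, -102.1, 466.6]
eef_rot: [3.141, -0.002, -3.021]
wrist_force: [0.0, -0.4, 0.2]
finger_gap: 0.4
finger_force: 0.0
[ 536.07137945 -101.87781364  466.57664607] [[313.5, 213.1], [342.2, 213.1]] [28 30]
green [[559.1, -61.1, 55.0], [554.6, -23.8, 55.0]]
yaw 0.12181275363333961 O [579.67394272 -39.64697605]
0 [279. 170.]
0.524 [282. 246.]
0.785 [282. 286.]
1.047 [280. 323.]
1.309 [276. 355.]
1.571 [272. 379.]
```

View pics/w5c.png

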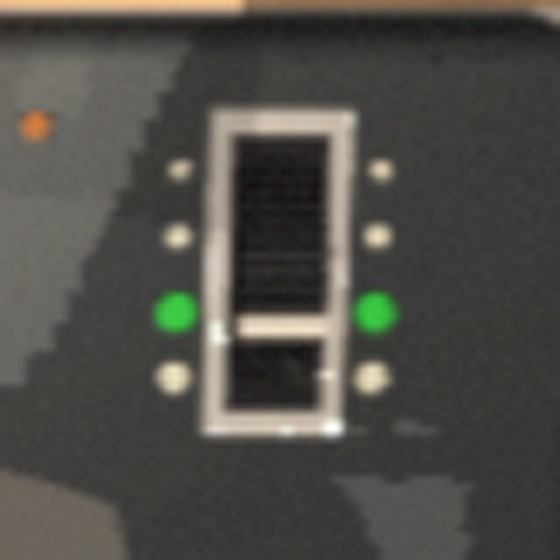

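The white line sits at crop row 326, and 323 was predicted for the third click, so it is home at the green dots. The light hasn't moved and the hand is clear, so I'll hand it in.

```bash
python3 -c "
from cell import manip
print(manip.sign_off())"
```

```text
the job is handed in; nothing more can be done
None
```

The wheel was rolled one click, from the second to the third, and its white line now sits at the green dots; the light did not move, the hand is clear, and the job was handed in at about 9.5 s.

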